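Clamp a honey jar in a one-handed jar holder

ROBOT

A 7-joint arm with a two-finger parallel gripper is mounted at the origin on a cart in front of the work surface, level with it; the furniture and walls round the work are solid. World frame = base frame: x ahead of the robot, y to its left, z up, the work surface at z = 0. Lengths are in m, angles in degrees, forces in N, time in s.
With the tool pointing down it reaches from about 0.425 to 0.975 m from the base axis. Payload 16.7 kg.
Tool frame: the origin (TCP) lies on the centre line of the jaws, within the pads' length; the fingertips stand 17 mm ahead of it and the grasp point (between the pads) lies 2 mm behind it; z points along the fingers, y is the line along which they close (so a half turn about z gives the same grasp; the last joint's range is limited). The gripper opens to 85 mm and grips with 20 to 120 N. Pads are 22 mm wide; open, the fingers measure 114 mm over their backs; the gripper's body (76 mm by 85 mm) begins 54 mm behind the grasp point. The pads swing forward as they close: fully open they stand 13 mm farther back than shut.
Start: joints at [56.866, 24.414, 4.234, 92.017, -1.954, 63.644, -3.845], TCP at [0.281, -0.614, 0.248] pointing down, gripper open.
Joint ranges: [-163.25, 163.25], [-28.42, 122.38], [-70.27, 78.77], [12.13, 141.07], [-58.53, 238.53], [9.26, 117.41], [-156.51, 156.51]. Speed limits (degrees/s): [108.29, 108.29, 136.94, 136.94, 172.46, 172.46, 172.46].

INTERFACE

Orientations are given as a 3x3 rotation matrix whose columns are the frame's x, y, z axes.
In Python, from rig import monitor, cams, workorder gives the robot as it stands.
- The arm moves only by the shell command python3 -m inch 'ROWS' [FORCE]. ROWS is JSON, a list of rows, each a list of 3 entries, a list of its own where there are three numbers: the shift along the tool's x, y, z in m, then the turn, a rotation vector about the tool's x, y, z in rad, then the finger opening in m, from 0 to 0.0854. In form: [[[x, y, z], [wx, wy, wz], hand], ...]. A call has 1 to 8 rows; each row is the pose to reach, as a shift and turn from the pose commanded when the call began, along the tool's axes at that moment; what a row does not reach only later rows make up. A row lasts 1/12 s, in which the tool goes at most 41.7 mm and 7.16 degrees, less where a joint would pass 70% of its speed; a pose out of reach is approached as far as the arm can. A call with a gripper value outside its range is refused whole. The fingers move at their own pace and stop on an object; FORCE is the grip in N (left out, the last holds). Time passes only in rows, so rows that repeat a pose let the fingers close. It gives the time, the measured TCP pose, the force, the opening and the grip force at its end, in the units of the state.
- monitor.get_obs(): the state, without advancing time (a new reading comes with each control period).
- cams.get_image(name): name is "side" or "top" or "wrist"; returns the picture (480x640x3 uint8, red, green, blue); there is no depth.
- cams.camera_params(name): a dict with "intrinsics" (3x3 intrinsics, pixels), "origin" and "rotation" of the camera in the world; the wrist camera has in their place "mount" (4x4, takes a point from camera to tool coordinates, whose origin is the TCP and whose axes are the flange's). Camera axes: x right, y up, looking along -z (the intrinsics and any distortion apply to the point x, -y, -z); pixel columns grow to the right and rows downward; lengths in m; the calibration is good to about 2 mm. The wrist camera is an equidistant fisheye: a pixel r from the principal point sees the ray r / f radians off the axis. A picture is of the moment at which its call begins: read the wrist's pose just before it. camera_params takes no time and is no camera call.
- workorder.finish_job(): hands the job in; it is judged then, once.
The state is a dict: "time": time; "qpos": joint angles; "qvel": joint speeds; "joint_efforts": joint torques, N m; "position": TCP position; "tool_rot": TCP orientation; "force": force on the tool from outside, world axes, zero at the start; "torque": the same for the moment, N m; "opening": finger opening in m; "grip_force": force on a finger pad.
Only numpy, scipy, OpenCV 4.12 (cv2) and the standard library are available. Lean on these libraries where they do the work, as an engineer would, in place of code of your own. Each camera call takes 0.05 s, during which the arm holds its last target. There are 200 camera calls.

TASK

The lid of the honey jar is stuck. Stand the jar on the jar holder and nudge it gently back until the glass bears firmly on both rubber posts at once; only then swing the cam lever round until its rubber cam grips the jar snugly, not hard, so that the jar is left upright, held at three points and ready to be opened with one hand. Do not bang or crush the glass, and leave the other things on the worktop alone.

Things in the scene. Friction and masses are not known exactly. Their poses are not given: they have to be found in the camera images.
- honey_jar: loose squat glass honey jar with a blank paper band, about 0.36 kg, upright on the worktop at the start. Round: 64 mm diameter up to 46 mm high, then a short neck and a ribbed steel lid, 58 mm diameter, 55 to 70 mm above the underside (lift it by the lid). Origin: centre of the underside, z up.
- jar_holder: lacquered wooden board 176 x 170 x 10 mm, fixed to the worktop; origin: centre of the underside; x runs from its front to the stop at the back, y to its left, z up. The metal stop carries two black rubber posts, 22 mm diameter, 36 mm high above the board, at y = +37 and -37 mm; behind them a bar and a knob 27 mm high. The cam lever stands at front left.
- nest_mid (a point): board's top (10 mm above the worktop), holder x = 5, y = 0 mm, axes as the holder. A jar that bears on both posts has its axis at holder y = 0, 21.5 mm in front of the line joining the post axes. The stop is set along a slot and fixed: the seated axis is anywhere from 5 mm before to 5 mm behind this point; the setting is not measured: feel for it.
- jar_entry (a point): board's top, holder x = -22, y = -16.5 mm, axes as the holder. A jar stood with its axis here is clear of the posts and the open cam by 4 mm or more; nudge it from here towards nest_mid. It slides with 1 to 4 N and may hang on one post: then push it more towards the other. A push of about 10 N that no longer moves it, with holder y = 0, means that it is home.
- lever_pivot (a point): board's top at the upright pivot of the cam lever, front left, holder x = -32.2, y = 31.2 mm, axes as the holder. The pivot stands on a leaf spring and gives way from the jar by 1 mm for each 6 N of clamping, 7 mm at most.
- cam_lever (a joint): lever angle, rad: 0 open, closes anticlockwise seen from above, to 2.25; starts at 0 to 0.2. It rubs and stays where left: about 2 N at the knob turns it. Its off-centre rubber cam (34 mm diameter, 3 to 37 mm over the board) meets a seated jar between 0.7 and 1.5; then each 0.1 rad adds about 6 N of clamping and 1 to 2 N at the knob. 4 to 6 N at the knob is snug.
- lever_knob (a point): on the axis of the lever's black upright knob (17 mm diameter, 54 to 85 mm above the worktop), 70 mm above the worktop, 80 mm from the pivot. Seen from the pivot it lies 0.524 rad anticlockwise of holder x when the lever is at 0. The bar below it is 16 mm wide, its top at 54 mm.
- mug: bystander: white mug, 80 mm diameter, 91 mm high; origin at the underside
- lemon: bystander: lemon, 71 x 53 x 51 mm; origin at the underside
- teaspoon: bystander: steel teaspoon, 139 mm long, lying; origin at the underside
- garlic: bystander: garlic bulb, 60 mm; origin at the underside
There are look-alikes about, which are no part of the job. Leave any red look-alike of the honey_jar alone.

How it is judged (in metres and radians):
On the way:
1. the jar stands on the holder and bears on both posts while the lever is still open (contact force between honey_jar and left_post above 0.5 N and contact force between honey_jar and right_post above 0.5 N and value of joint cam_lever below 0.7 rad and z of honey_jar in the frame of jar_holder above 0.006 m), for 0.1 s.
At the end, for the whole second after the job is handed in: the jar stands upright (within 3 degrees) and still on the holder's board, presses on each of the two posts with more than 1 N and the cam presses on it with more than 2 N (contact force between honey_jar and left_post above 1 N and contact force between honey_jar and right_post above 1 N and contact force between honey_jar and cam_lever above 2 N and angle between honey_jar's own z axis and vertical below 0.05 rad and z of honey_jar in the frame of jar_holder below 0.014 m and linear speed of honey_jar below 0.01 m/s); the robot touches nothing.
It fails at once if the jar is banged or pressed on a post with more than 25 N while the lever is open (value of joint cam_lever below 0.7 rad and (contact force between honey_jar and left_post above 25 N or contact force between honey_jar and right_post above 25 N)).
It fails at once if the cam squeezes the glass with more than 40 N (contact force between honey_jar and cam_lever above 40 N).
It fails at once if the jar is tipped (angle between honey_jar's own z axis and vertical above 0.35 rad).
It fails at once if another thing is moved (distance of any of mug, lemon, teaspoon, garlic from where it was at the start of the episode above 0.03 m).
It also fails if it takes over 72 s, if anything falls off the work surface, if the arm or the gripper's body presses on something with over 40 N, if the wrist force passes 120 N, or if a joint passes its speed limit or range.

## Working session

There is one attempt and no reset: what is moved stays moved. The work goes in short steps, Python scripts to look and compute and a shell command to move; the robot and the scene stay as the last step left them, time stands still between calls to the robot, and variables do not carry over. Pictures are saved under pics/ and viewed, at most 10 in all, crops included, and the job is handed in when it is done.

```bash
mkdir -p pics; cat > h.py <<'E'
import numpy as np,cv2
from rig import monitor,cams,workorder
def snap(n,f):
    o=monitor.get_obs(); im=cams.get_image(n); cv2.imwrite('pics/'+f,im[:,:,::-1]); return o
def ray(n,u,v):
    p=cams.camera_params(n);K=np.array(p['intrinsics']);
    d=np.linalg.inv(K)@[u,v,1]; d=np.array([d[0],-d[1],-d[2]])
    return np.array(p['origin']),np.array(p['rotation'])@d
def pt(n,u,v,z):
    o,d=ray(n,u,v); return o+d*(z-o[2])/d[2]
E
python3 - <<'E'
from h import *
for n in('top','side'):
    snap(n,n+'0.png'); print({k:np.round(v,3).tolist() if not isinstance(v,str) else v for k,v in cams.camera_params(n).items()})
o=monitor.get_obs();print(o['time'],o['position'],np.round(o['tool_rot'],3),o['force'])
E
```

```text
{'intrinsics': [[560.266, 0.0, 316.774], [0.0, 560.266, 243.758], [0.0, 0.0, 1.0]], 'origin': [0.304, 0.021, 1.258], 'rotation': [[-0.0, 0.986, -0.168], [-1.0, -0.002, -0.013], [-0.013, 0.168, 0.986]]}
{'intrinsics': [[531.669, 0.0, 318.15], [0.0, 531.669, 233.628], [0.0, 0.0, 1.0]], 'origin': [0.208, -0.942, 0.58], 'rotation': [[0.959, 0.138, -0.248], [-0.283, 0.411, -0.866], [-0.018, 0.901, 0.434]]}
0.1 [ 0.28049038 -0.61357063  0.24767312] [[ 0.909  0.416 -0.001]
 [ 0.416 -0.909  0.001]
 [-0.    -0.001 -1.   ]] [-0.51571632  0.08293721 -0.56708915]
```

View pics/top0.png

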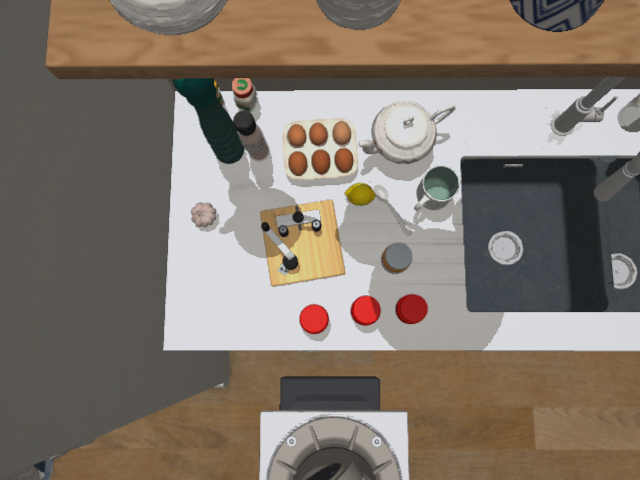

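View pics/side0.png

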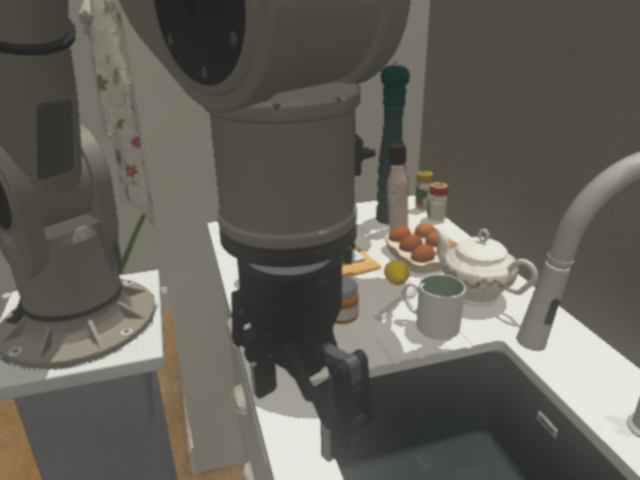

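```bash
python3 - <<'E'
from h import *
im=cv2.imread('pics/top0.png')
a=cv2.resize(im[190:300,250:350],None,fx=5,fy=5,interpolation=cv2.INTER_CUBIC)
b=cv2.resize(im[230:290,360:440],None,fx=5,fy=5,interpolation=cv2.INTER_CUBIC)[:, :300]
b=cv2.resize(im[230:340,375:431],None,fx=5,fy=5,interpolation=cv2.INTER_CUBIC)
cv2.imwrite('pics/c.png',np.hstack([a,b]))
E
```

```text
(no output)
```

View pics/c.png

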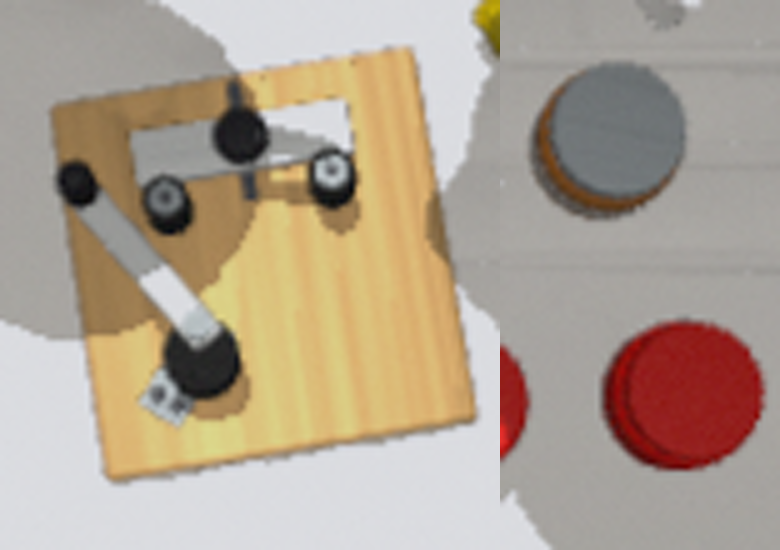

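```bash
python3 - <<'E'
from h import *
f=lambda x,y,z,ox=250,oy=190: pt('top',(x+.5)/5-.5+ox,(y+.5)/5-.5+oy,z)[:2]
TL,TR=f(52,105,.01),f(412,47,.01);BR,BL=f(475,416,.007),f(110,476,.007)
print('sizes',[np.linalg.norm(a-b).round(4) for a,b in((TL,TR),(BL,BR),(TL,BL),(TR,BR))])
c=(TL+TR+BR+BL)/4
ax=(TL+TR-BL-BR);ay=(TL+BL-TR-BR)
a=np.arctan2(ax[1],ax[0]);b=np.arctan2(-ay[0],ay[1]);print('c',c,np.degrees([a,b]))
L,R=f(168,194,.046),f(332,167,.046);d=L-R;g=np.arctan2(-d[0],d[1]);print('posts',L,R,np.linalg.norm(d),np.degrees(g))
th=(a+b+g)/3
Rm=np.array([[np.cos(th),-np.sin(th)],[np.sin(th),np.cos(th)]])
H=lambda p:(Rm.T@(p-c)*1000).round(1); W=lambda x,y:c+Rm@[x/1000,y/1000]
print('posts H',H(L),H(R));k=f(77,181,.085);kh=H(k);print('knob',k,kh,'lever',np.arctan2(kh[1]-31.2,kh[0]+32.2)-.524,np.hypot(kh[1]-31.2,kh[0]+32.2))
print('jar',f(617-500,130,.07,375,230));print('th',np.degrees(th),'nest',W(5,0),'entry',W(-22,-16.5),'pivot',W(-32.2,31.2))
for n,x,y,z in(('lemon',360,194,.03),('mug',440,184,.09),('redjar',411,308,.07),('red2',366,310,.07),('red3',314,319,.07),('spoon',383,195,.0),('sp2',410,228,0),('egg',345,175,.04),('mill',244,122,.15)):print(n,pt('top',x,y,z)[:2])
E
```

```text
sizes [np.float64(0.1668), np.float64(0.1658), np.float64(0.1721), np.float64(0.1719)]
c [0.52254204 0.07048639] [9.38375277 9.25361421]
posts [0.54524743 0.11069137] [0.55721486 0.03829572] 0.07337812709634324 9.386451128345842
posts H [28.9 36. ] [ 29.  -37.4]
knob [0.54325885 0.14682221] [32.8 72. ] lever 0.036533014590859225 76.74398999270235
jar [ 0.4805084  -0.13753711]
th 9.341272702568137 nest [0.52747574 0.07129797] entry [0.50351197 0.05063428] pivot [0.48570483 0.09604612]
lemon [ 0.62706686 -0.06073443]
mug [ 0.63282433 -0.22872333]
redjar [ 0.36892692 -0.16214324]
red2 [ 0.36480852 -0.06741826]
red3 [0.3460635  0.04213147]
spoon [ 0.63239425 -0.11575955]
sp2 [ 0.55456899 -0.17579983]
egg [ 0.66861312 -0.02690161]
mill [0.75114951 0.18716838]
```

```bash
python3 -m inch '[[[0.38,-0.35,0.03],[0,0,0],0.085],[[0.38,-0.35,0.03],[0,0,0],0.085],[[0.38,-0.35,0.03],[0,0,0],0.085],[[0.38,-0.35,0.03],[0,0,0],0.085],[[0.38,-0.35,0.03],[0,0,0],0.085],[[0.38,-0.35,0.03],[0,0,0],0.085],[[0.38,-0.35,0.03],[0,0,0],0.085],[[0.38,-0.35,0.03],[0,0,0],0.085]]'
```

```text
time: 0.77
position: [0.4097, -0.3051, 0.2289]
tool_rot: [[0.91, 0.416, -0.0], [0.416, -0.91, -0.0], [-0.0, -0.0, -1.0]]
force: [1.8, -0.6, 0.3]
opening: 0.0852
grip_force: 0.0
```

```bash
python3 -m inch '[[[0.1345,-0.123,0.03],[0,0,0],0.085],[[0.1345,-0.123,0.03],[0,0,0],0.085],[[0.1345,-0.123,0.03],[0,0,0],0.085],[[0.1345,-0.123,0.03],[0,0,0],0.085],[[0.1345,-0.123,0.03],[0,0,0],0.085],[[0.1345,-0.123,0.03],[0,0,0],0.085]]' && cat >> h.py <<'E'
def wpt(u,v,z,o):
    p=cams.camera_params('wrist');K=np.array(p['intrinsics']);M=np.array(p['mount'])
    d=np.array([(u-K[0,2])/K[0,0],(v-K[1,2])/K[1,1]]);t=np.linalg.norm(d)
    s=np.sin(t)/t if t>1e-9 else 1
    r=np.array([d[0]*s,-d[1]*s,-np.cos(t)])
    R=np.array(o['tool_rot']);O=np.array(o['position'])+R@M[:3,3];D=R@M[:3,:3]@r
    return O+D*(z-O[2])/D[2]
E
python3 - <<'E'
from h import *
import json
o=snap('wrist','w1.png');print({k:np.round(v,3).tolist() if not isinstance(v,str) else v for k,v in cams.camera_params('wrist').items()})
json.dump({k:np.array(o[k]).tolist() for k in('position','tool_rot')},open('w1.json','w'));print(o['position'])
E
```

```text
time: 1.27
position: [0.4819, -0.1345, 0.1983]
tool_rot: [[0.907, 0.421, -0.001], [0.421, -0.907, 0.002], [0.0, -0.002, -1.0]]
force: [-0.5, 0.1, -0.2]
opening: 0.0849
grip_force: 0.0
{'intrinsics': [[371.648, 0.0, 319.45], [0.0, 371.648, 232.435], [0.0, 0.0, 1.0]], 'mount': [[0.002, 0.964, 0.266, 0.068], [1.0, -0.002, -0.001, -0.001], [-0.0, 0.266, -0.964, -0.126], [0.0, 0.0, 0.0, 1.0]]}
[ 0.48190564 -0.13453251  0.19827012]
```

View pics/w1.png

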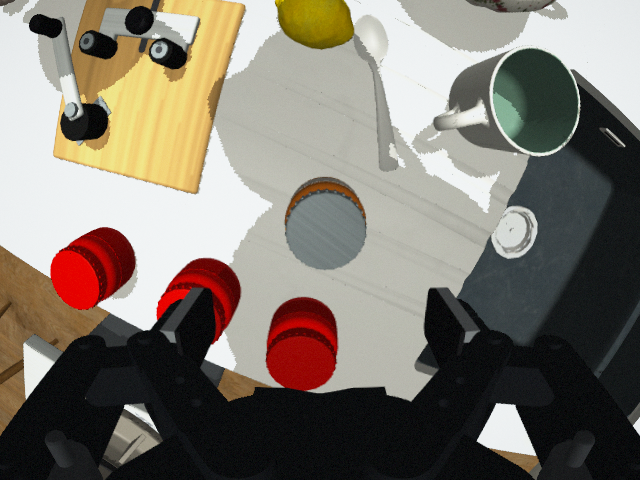

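```bash
python3 - <<'E'
from h import *
import json
o=json.load(open('w1.json'))
j=wpt(326.5,230,.07,o);print('jar',j)
L=wpt(286,230,.07,o);R=wpt(367,230,.07,o);print('dia',np.linalg.norm(L-R))
R_=np.array(o['tool_rot']);print('tool delta',R_.T@(j-o['position']))
BL,BR,TR=[wpt(*q,.01,o)[:2] for q in((54,156),(197,193),(245,5))]
print(BL,BR,TR,np.linalg.norm(BL-BR),np.linalg.norm(BR-TR),'centre',(BL+TR)/2)
E
```

```text
jar [ 0.48272679 -0.1383748   0.07      ]
dia 0.05759101843630564
tool delta [-0.0008944   0.00404011  0.12826355]
[0.42285846 0.13641106] [ 0.45084727 -0.02779873] [0.61963086 0.00128834] 0.16657799362697198 0.17127159031479244 centre [0.52124466 0.0688497 ]
```

```bash
python3 -m inch '[[[-0.0015,0.004,0.04],[0,0,0],0.085],[[-0.0015,0.004,0.08],[0,0,0],0.085],[[-0.0015,0.004,0.105],[0,0,0],0.085],[[-0.0015,0.004,0.12],[0,0,0],0.085],[[-0.0015,0.004,0.127],[0,0,0],0.085],[[-0.0015,0.004,0.131],[0,0,0],0.085],[[-0.0015,0.004,0.131],[0,0,0],0.07],[[-0.0015,0.004,0.131],[0,0,0],0.065]]' 30 && python3 -m inch '[[[0,0,0],[0,0,0],0.04],[[0,0,0],[0,0,0],0.04],[[0,0,0],[0,0,0],0.04],[[0,0,0],[0,0,0],0.04],[[0,0,0],[0,0,0],0.04],[[0,0,0],[0,0,0],0.04]]' 30
```

```text
time: 1.98
position: [0.4814, -0.144, 0.0689]
tool_rot: [[0.91, 0.415, 0.001], [0.415, -0.91, -0.0], [0.001, 0.001, -1.0]]
force: [-0.7, 2.9, 2.5]
opening: 0.0653
grip_force: 1.7
time: 2.48
position: [0.4814, -0.1435, 0.0693]
tool_rot: [[0.909, 0.416, 0.001], [0.416, -0.909, -0.0], [0.001, 0.001, -1.0]]
force: [-2.0, 2.7, 6.2]
opening: 0.0568
grip_force: 30.5
```

```bash
python3 -m inch '[[[0,0,-0.01],[0,0,0],0.04],[[0,0,-0.035],[0,0,0],0.04],[[0,0,-0.06],[0,0,0],0.04],[[0.02,-0.03,-0.06],[0,0,-0.12],0.04],[[0.04,-0.06,-0.06],[0,0,-0.24],0.04],[[0.06,-0.09,-0.06],[0,0,-0.36],0.04],[[0.075,-0.115,-0.06],[0,0,-0.48],0.04],[[0.085,-0.14,-0.06],[0,0,-0.6],0.04]]'; python3 -c "
from rig import monitor
o=monitor.get_obs();print(o['qpos'],o['grip_force'])"
```

```text
time: 3.15
position: [0.501, 0.0211, 0.1295]
tool_rot: [[0.51, 0.86, 0.002], [0.86, -0.51, 0.0], [0.001, 0.002, -1.0]]
force: [-0.5, -0.5, -4.2]
opening: 0.0569
grip_force: 34.1
[  9.5398995   18.37364547 -22.53931748 119.17826051  10.03663986
  44.0782656  -49.86339228] 34.05726134777069
```

```bash
python3 -m inch '[[[0.01,-0.004,0],[0,0,-0.12],0.04],[[0.02,-0.01,0],[0,0,-0.24],0.04],[[0.023,-0.0115,0],[0,0,-0.36],0.04],[[0.023,-0.0115,0],[0,0,-0.48],0.04],[[0.023,-0.0115,0],[0,0,-0.6],0.04],[[0.023,-0.0115,0],[0,0,-0.7],0.04],[[0.023,-0.0115,0],[0,0,-0.7],0.04],[[0.023,-0.0115,0],[0,0,-0.7],0.04]]'; python3 - <<'E'
from h import *
import json
o=snap('wrist','w2.png');snap('top','t2.png')
json.dump({k:np.array(o[k]).tolist() for k in('position','tool_rot')},open('w2.json','w'));print(o['position'])
E
```

```text
time: 3.82
position: [0.5023, 0.0443, 0.1288]
tool_rot: [[-0.154, 0.988, 0.001], [0.988, 0.154, -0.0], [-0.0, 0.001, -1.0]]
force: [0.8, -0.7, -3.4]
opening: 0.0567
grip_force: 34.1
[0.50231059 0.04434321 0.1288192 ]
```

View pics/w2.png

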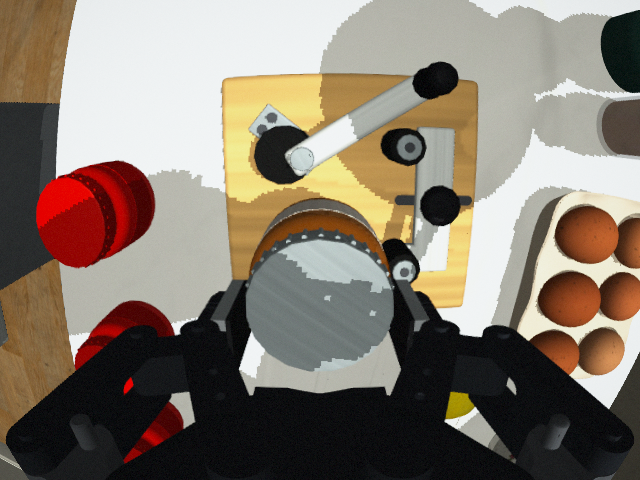

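```bash
python3 - <<'E'
from h import *
import json
o=json.load(open('w2.json'))
P=lambda u,v,z:wpt(u,v,z,o)[:2]
L,R=P(408,147,.046),P(404,272,.046);d=L-R;th=np.arctan2(-d[0],d[1]);print('posts',L,R,np.linalg.norm(d),np.degrees(th))
BL,TL,TR=P(223,80,.01),P(478,83,.01),P(463,306,.01)
print('corners',BL,TL,TR,np.linalg.norm(BL-TL),np.linalg.norm(TL-TR),'c',(BL+TR)/2,np.degrees(np.arctan2(*(TL-BL)[::-1])))
j=P(320,304,.1288+.003);print('lid',j,np.linalg.norm(P(247,304,.1318)-P(393,304,.1318)))
pv=P(301,159,.055);print('pivot',pv, 'knob',P(435,80,.085))
th=np.radians(9.3);Rm=np.array([[np.cos(th),-np.sin(th)],[np.sin(th),np.cos(th)]])
for c in((BL+TR)/2,(L+R)/2-Rm@[.0285,0],pv-Rm@[-.0322,.0312]):
  print('c',c,'nest',c+Rm@[.005,0],'entry',c+Rm@[-.022,-.0165],'pivot',c+Rm@[-.0322,.0312])
E
```

```text
posts [0.54244851 0.11245568] [0.55578899 0.03813881] 0.0755047412298842 10.176675000855532
corners [0.4230873  0.13846619] [0.59332324 0.16728943] [0.6213098  0.00391549] 0.17265878206484297 0.16575371291923294 c [0.52219855 0.07119084] 9.609813847035678
lid [0.50127114 0.05158857] 0.054329755106267384
pivot [0.48414177 0.09622921] knob [0.54036608 0.14624291]
c [0.52219855 0.07119084] nest [0.52713283 0.07199886] entry [0.50315419 0.05135244] pivot [0.48537976 0.09677709]
c [0.52099336 0.07069154] nest [0.52592764 0.07149956] entry [0.501949   0.05085313] pivot [0.48417457 0.09627779]
c [0.52096056 0.07064296] nest [0.52589484 0.07145097] entry [0.5019162  0.05080455] pivot [0.48414177 0.09622921]
```

```bash
python3 -m inch '[[[0,0,0.02],[0,0,0],0.04],[[0,0,0.036],[0,0,0],0.04],[[0,0,0.044],[0,0,0],0.04],[[0,0,0.046],[0,0,0],0.04],[[0,0,0.047],[0,0,0],0.04],[[0,0,0.047],[0,0,0],0.04]]'
```

```text
time: 4.42
position: [0.5024, 0.0449, 0.0815]
tool_rot: [[-0.157, 0.988, 0.0], [0.988, 0.157, 0.0], [0.0, 0.0, -1.0]]
force: [-0.7, 0.4, -3.8]
opening: 0.0567
grip_force: 34.0
```

```bash
python3 -m inch '[[[0,0,0.001],[0,0,0],0.04],[[0,0,0.0015],[0,0,0],0.04],[[0,0,0.0015],[0,0,0],0.04]]'
```

```text
time: 4.67
position: [0.5023, 0.0447, 0.0799]
tool_rot: [[-0.157, 0.988, 0.001], [0.988, 0.157, 0.0], [-0.0, 0.001, -1.0]]
force: [-0.2, 0.3, -3.8]
opening: 0.0566
grip_force: 34.0
```

Still hanging about 0.5–1 mm up.

```bash
python3 -m inch '[[[0,0,0.0005],[0,0,0],0.04],[[0,0,0.001],[0,0,0],0.04],[[0,0,0.001],[0,0,0],0.04]]'
```

```text
time: 4.92
position: [0.5024, 0.0447, 0.0793]
tool_rot: [[-0.157, 0.988, 0.001], [0.988, 0.157, -0.0], [-0.001, 0.001, -1.0]]
force: [-4.8, -1.8, 12.9]
opening: 0.0566
grip_force: 35.7
```

```bash
python3 -m inch '[[[0,0,-0.0005],[0,0,0],0.06],[[0,0,-0.0005],[0,0,0],0.07],[[0,0,-0.0005],[0,0,0],0.08],[[0,0,-0.0005],[0,0,0],0.08],[[0,0,-0.02],[0,0,0],0.08],[[0,0,-0.05],[0,0,0],0.08],[[0,0,-0.08],[0,0,0],0.08],[[0,0,-0.1],[0,0,0],0.05]]'
python3 - <<'E'
from h import *
import json
o=snap('wrist','w3.png')
json.dump({k:np.array(o[k]).tolist() for k in('position','tool_rot')},open('w3.json','w'));print(o['position'])
E
```

```text
time: 5.58
position: [0.5026, 0.0451, 0.1808]
tool_rot: [[-0.158, 0.987, 0.001], [0.987, 0.158, 0.0], [0.0, 0.002, -1.0]]
force: [0.4, -0.1, 0.2]
opening: 0.0698
grip_force: 0.0
[0.50255345 0.04512747 0.18084999]
```

View pics/w3.png

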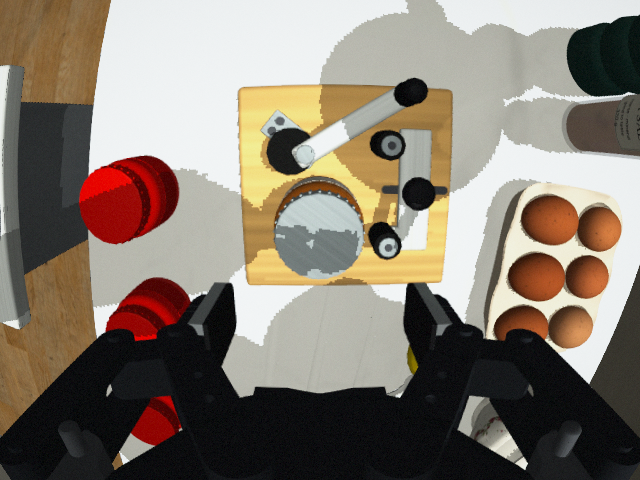

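```bash
python3 - <<'E'
from h import *
import json
o=json.load(open('w3.json'))
th=np.radians(9.4);Rm=np.array([[np.cos(th),-np.sin(th)],[np.sin(th),np.cos(th)]]);c=np.array([.5215,.0708])
for n,u,v,z in(('jar',319,235,.08),('lidL',274.5,235,.08),('lidR',363,235,.08),('L',391,145,.046),('R',388,245,.046),('pivot',305,156,.055),('knob',411,90,.085),('cam',289,151,.047)):
    p=wpt(u,v,z,o)[:2];print(n,p,(Rm.T@(p-c)*1000).round(1))
E
```

```text
jar [0.50168737 0.04920806] [-23.1 -18.1]
lidL [0.4737027  0.04469978] [-51.4 -17.9]
lidR [0.52936117 0.05365008] [  5.  -18.2]
L [0.54281491 0.11268758] [27.9 37.8]
R [0.55512768 0.04016994] [ 28.2 -35.7]
pivot [0.4847157  0.09532604] [-32.3  30.2]
knob [0.54142799 0.14816456] [32.3 73.1]
cam [0.4729486  0.09656075] [-43.7  33.3]
```

```bash
python3 -m inch '[[[-0.01,-0.02,0],[0,0,0.12],0],[[-0.023,-0.04,0],[0,0,0.24],0],[[-0.023,-0.0455,0],[0,0,0.36],0],[[-0.023,-0.0455,0],[0,0,0.48],0],[[-0.023,-0.0455,0],[0,0,0.6],0],[[-0.023,-0.0455,0],[0,0,0.72],0],[[-0.023,-0.0455,0],[0,0,0.84],0],[[-0.023,-0.0455,0],[0,0,0.96],0]]' && python3 -m inch '[[[0,0,0],[0,0,0.065],0],[[0,0,0],[0,0,0.065],0]]'
```

```text
time: 6.3
position: [0.4608, 0.0149, 0.1783]
tool_rot: [[0.723, 0.691, 0.0], [0.691, -0.723, 0.0], [0.0, -0.0, -1.0]]
force: [-1.1, -0.0, 0.1]
opening: 0.0001
grip_force: 0.0
time: 6.47
position: [0.4608, 0.0149, 0.1784]
tool_rot: [[0.765, 0.644, -0.0], [0.644, -0.765, -0.0], [-0.0, 0.0, -1.0]]
force: [0.4, -0.0, 0.2]
opening: -0.0
grip_force: 0.0
```

```bash
python3 -m inch '[[[0,0,0.035],[0,0,0],0],[[0,0,0.07],[0,0,0],0],[[0,0,0.1],[0,0,0],0],[[0,0,0.12],[0,0,0],0],[[0,0,0.13],[0,0,0],0],[[0.004,0,0.131],[0,0,0],0],[[0.004,0,0.131],[0,0,0],0]]'; python3 - <<'E'
from h import *
o=monitor.get_obs();print(np.round(o['force'],2),np.round(o['torque'],2));snap('wrist','w4.png')
E
```

```text
time: 7.05
position: [0.4646, 0.0181, 0.0478]
tool_rot: [[0.761, 0.648, 0.0], [0.648, -0.761, 0.0], [0.0, -0.0, -1.0]]
force: [0.1, 0.3, 0.5]
opening: -0.0
grip_force: 0.0
[0.11 0.26 0.54] [0.07 0.01 0.04]
```

View pics/w4.png

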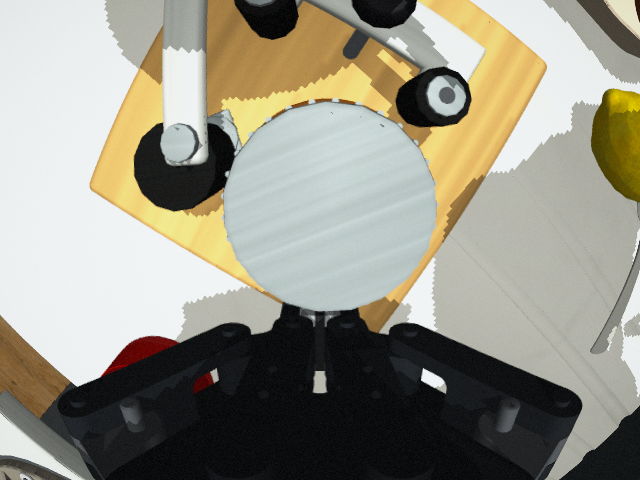

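```bash
python3 -m inch '[[[0.003,0.002,0],[0,0,0],0],[[0.006,0.002,0],[0,0,0],0],[[0.009,0.002,0],[0,0,0],0],[[0.012,0.002,0],[0,0,0],0],[[0.015,0.002,0],[0,0,0],0],[[0.018,0.002,0],[0,0,0],0]]';python3 -m inch '[[[0.003,0,0],[0,0,0],0],[[0.006,0,0],[0,0,0],0],[[0.008,0,0],[0,0,0],0],[[0.01,0,0],[0,0,0],0]]'
```

```text
time: 7.6
position: [0.4791, 0.0278, 0.0477]
tool_rot: [[0.762, 0.647, 0.0], [0.647, -0.762, -0.0], [0.0, 0.0, -1.0]]
force: [-2.7, -0.4, 2.0]
opening: 0.0001
grip_force: 1.3
time: 7.93
position: [0.4866, 0.0343, 0.0474]
tool_rot: [[0.762, 0.647, -0.0], [0.647, -0.762, 0.0], [-0.0, -0.0, -1.0]]
force: [-6.5, -1.2, 3.9]
opening: 0.0001
grip_force: 3.1
```

```bash
python3 -m inch '[[[-0.004,0,0],[0,0,0],0],[[-0.005,0.003,0],[0,0,-0.06],0],[[-0.005,0.008,0],[0,0,-0.15],0],[[-0.005,0.0105,0],[0,0,-0.24],0],[[-0.003,0.0105,0],[0,0,-0.24],0],[[-0.001,0.0105,0],[0,0,-0.24],0],[[0,0.0105,0],[0,0,-0.24],0],[[0,0.0105,0],[0,0,-0.24],0]]'
```

```text
time: 8.6
position: [0.4934, 0.0265, 0.0475]
tool_rot: [[0.588, 0.809, 0.0], [0.809, -0.588, 0.0], [0.0, 0.0, -1.0]]
force: [0.4, 0.2, 0.4]
opening: -0.0002
grip_force: 0.0
```

```bash
for i in 1 2 3; do python3 -m inch '[[[0.001,0,0],[0,0,0],0],[[0.002,0,0],[0,0,0],0],[[0.002,0,0],[0,0,0],0]]' | grep -E 'pos|force:'; done
```

```text
position: [0.4943, 0.0278, 0.0475]
force: [-0.1, 0.0, 1.0]
grip_force: 0.2
position: [0.4956, 0.0294, 0.0475]
force: [-0.2, -1.5, -0.2]
grip_force: 0.7
position: [0.497, 0.0312, 0.0475]
force: [-0.5, -1.2, -0.8]
grip_force: 0.3
```

```bash
for i in 1 2; do python3 -m inch '[[[0.001,0,0],[0,0,0],0],[[0.002,0,0],[0,0,0],0],[[0.002,0,0],[0,0,0],0]]' | grep -E 'pos|force:'; done
```

```text
position: [0.4982, 0.0328, 0.0475]
force: [-0.0, -0.3, -1.7]
grip_force: 0.3
position: [0.4993, 0.0344, 0.0475]
force: [-0.1, -0.9, -1.1]
grip_force: 0.3
```

```bash
for i in 1 2 ; do python3 -m inch '[[[0.001,0,0],[0,0,0],0],[[0.001,0,0],[0,0,0],0]]' | grep -E 'pos|force:'; done; python3 - <<'E'
from h import *
o=snap('wrist','w5.png');snap('top','t5.png');print(o['position'],np.round(o['force'],1))
im=cv2.imread('pics/t5.png');a=cv2.resize(im[195:295,255:345],None,fx=5,fy=5,interpolation=cv2.INTER_CUBIC)
w=cv2.imread('pics/w5.png')[:400,:560];w=cv2.resize(w,None,fx=.6,fy=.6)
c=np.zeros((500,450+336,3),np.uint8);c[:,:450]=a;c[:240,450:]=w;cv2.imwrite('pics/c5.png',c)
E
```

```text
position: [0.4999, 0.0351, 0.0475]
force: [-1.3, -1.3, -0.4]
grip_force: 0.5
position: [0.5004, 0.0359, 0.0475]
force: [0.1, -0.8, -0.2]
grip_force: 0.6
[0.5004405  0.03594088 0.04753528] [ 0.1 -0.8 -0.2]
```

View pics/w5.png

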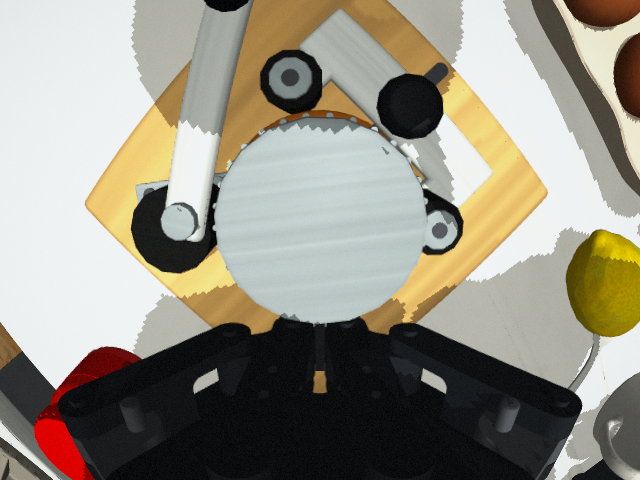

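```bash
for i in 1 2 ; do python3 -m inch '[[[0.0005,0,0],[0,0,0],0],[[0.001,0,0],[0,0,0],0],[[0.001,0,0],[0,0,0],0]]' | grep -E 'pos|force:'; done
```

```text
position: [0.5009, 0.0366, 0.0475]
force: [-1.0, -2.4, 0.1]
grip_force: 0.8
position: [0.5013, 0.0372, 0.0475]
force: [-3.0, -3.5, 3.1]
grip_force: 2.2
```

```bash
python3 -m inch '[[[-0.005,0,0],[0,0,0],0],[[-0.007,-0.003,0],[0,0,0.1],0],[[-0.007,-0.009,0],[0,0,0.2],0],[[-0.005,-0.014,0],[0,0,0.3],0],[[-0.002,-0.0174,0],[0,0,0.39],0],[[0.0005,-0.0174,0],[0,0,0.39],0],[[0.0005,-0.0174,0],[0,0,0.39],0]]'; for i in 1 2 3 ; do python3 -m inch '[[[0.0005,0,0],[0,0,0],0],[[0.001,0,0],[0,0,0],0],[[0.001,0,0],[0,0,0],0]]' | grep -E 'pos|force:'; done
```

```text
time: 11.37
position: [0.4881, 0.0487, 0.0477]
tool_rot: [[0.848, 0.529, 0.001], [0.529, -0.848, 0.0], [0.001, 0.0, -1.0]]
force: [0.7, 0.1, -0.6]
opening: 0.0001
grip_force: 0.0
position: [0.4887, 0.0483, 0.0475]
force: [-0.6, 0.4, -0.5]
grip_force: 0.0
position: [0.4895, 0.049, 0.0475]
force: [-0.4, 0.4, -0.1]
grip_force: 0.0
position: [0.4901, 0.0494, 0.0475]
force: [-2.0, -1.8, 1.0]
grip_force: 1.1
```

```bash
for i in 1 2 ; do python3 -m inch '[[[0.0005,0,0],[0,0,0],0],[[0.001,0,0],[0,0,0],0],[[0.001,0,0],[0,0,0],0]]' | grep -E 'pos|force:'; done
```

```text
position: [0.4901, 0.0495, 0.0473]
force: [-6.2, -3.7, 5.4]
grip_force: 3.8
position: [0.4903, 0.0495, 0.0472]
force: [-9.7, -7.0, 9.6]
grip_force: 6.1
```

```bash
for i in 1 2 ; do python3 -m inch '[[[0,0.0007,0],[0,0,0],0],[[0,0.0012,0],[0,0,0],0],[[0,0.0012,0],[0,0,0],0]]' | grep -E 'pos|force:'; done;  python3 - <<'E'
from h import *
o=snap('wrist','w6.png');snap('top','t6.png');print(o['position'],np.round(o['force'],1))
im=cv2.imread('pics/w6.png')[0:340,100:540];cv2.imwrite('pics/c6.png',cv2.resize(im,None,fx=1.7,fy=1.7,interpolation=cv2.INTER_CUBIC))
E
```

```text
position: [0.4913, 0.0486, 0.0472]
force: [-7.0, -6.1, 5.1]
grip_force: 4.7
position: [0.4922, 0.0478, 0.0472]
force: [-5.4, -4.9, 2.4]
grip_force: 3.7
[0.49217166 0.04779915 0.04719648] [-5.4 -4.9  2.4]
```

View pics/c6.png

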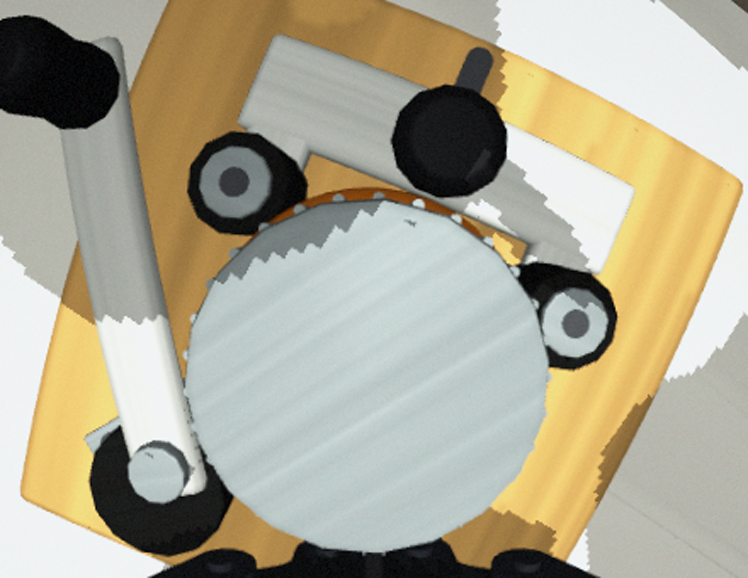

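```bash
python3 - <<'E'
from h import *
o=monitor.get_obs()
P=lambda x,y,z:wpt(x/1.7+100,y/1.7,z,o)[:2]
j=P(368,375,.08);L=P(234,181,.046);R=P(575,324,.046)
print(j,np.linalg.norm(j-L),np.linalg.norm(j-R),np.linalg.norm(L-R))
th=np.radians(9.4);Rm=np.array([[np.cos(th),-np.sin(th)],[np.sin(th),np.cos(th)]]);c=np.array([.5215,.0708])
for p in(j,L,R):print((Rm.T@(p-c)*1000).round(1))
E
```

```text
[0.52972597 0.07306533] 0.041890688115291584 0.043254691178349104 0.07605400232648428
[8.5 0.9]
[27.7 38.1]
[ 27.6 -37.9]
```

```bash
python3 -m inch '[[[-0.005,0,0],[0,0,0],0],[[-0.006,-0.004,0],[0,0,0.06],0],[[-0.006,-0.008,0],[0,0,0.12],0],[[-0.005,-0.01,0],[0,0,0.18],0],[[-0.005,-0.01,0],[0,0,0.18],0]]'; for i in 1 2 3 ; do python3 -m inch '[[[0.0005,0,0],[0,0,0],0],[[0.001,0,0],[0,0,0],0],[[0.001,0,0],[0,0,0],0]]' | grep -E 'pos|force:'; done
```

```text
time: 13.63
position: [0.4837, 0.0551, 0.0477]
tool_rot: [[0.932, 0.363, 0.001], [0.363, -0.932, 0.0], [0.001, -0.0, -1.0]]
force: [0.3, -0.3, -0.2]
opening: 0.0002
grip_force: 0.0
position: [0.4849, 0.0548, 0.0476]
force: [0.4, 0.8, 0.2]
grip_force: 0.0
position: [0.4857, 0.0552, 0.0475]
force: [-0.1, -0.1, 0.4]
grip_force: 0.0
position: [0.4866, 0.0556, 0.0475]
force: [0.2, -0.4, -0.4]
grip_force: 0.0
```

```bash
for i in 1 2 3 ; do python3 -m inch '[[[0.0005,0,0],[0,0,0],0],[[0.001,0,0],[0,0,0],0],[[0.001,0,0],[0,0,0],0]]' | grep -E 'pos|force:'; done
```

```text
position: [0.4876, 0.056, 0.0475]
force: [-1.1, -0.5, -0.4]
grip_force: 0.0
position: [0.4879, 0.0561, 0.0474]
force: [-4.6, -1.3, 2.3]
grip_force: 2.1
position: [0.488, 0.0561, 0.0472]
force: [-8.8, -3.6, 6.1]
grip_force: 4.7
```

```bash
python3 -m inch '[[[0.0005,0,0],[0,0,0],0],[[0.0005,0,0],[0,0,0],0],[[0.0005,0,0],[0,0,0],0]]' | grep -E 'pos|force:'; python3 -m inch '[[[-0.006,0,0],[0,0,0],0],[[-0.012,0,-0.003],[0,0,0],0],[[-0.012,0,-0.04],[0,0,0],0],[[-0.012,0,-0.08],[0,0,0],0],[[-0.012,0,-0.11],[0,0,0],0],[[0.02,-0.015,-0.11],[0,0,0.12],0],[[0.055,-0.03,-0.11],[0,0,0.24],0],[[0.085,-0.04,-0.11],[0,0,0.36],0]]'
```

```text
position: [0.488, 0.0561, 0.0471]
force: [-11.9, -3.8, 8.0]
grip_force: 5.9
time: 16.05
position: [0.5558, 0.1266, 0.1591]
tool_rot: [[1.0, 0.008, 0.003], [0.008, -1.0, 0.001], [0.003, -0.001, -1.0]]
force: [0.0, -0.3, 0.1]
opening: -0.0002
grip_force: 0.0
```

```bash
python3 -m inch '[[[0.005,-0.006,0],[0,0,0.12],0],[[0.01,-0.0117,0],[0,0,0.24],0],[[0.01,-0.0117,0],[0,0,0.36],0],[[0.01,-0.0117,0],[0,0,0.455],0],[[0.01,-0.0117,0],[0,0,0.455],0]]'; python3 -m inch '[[[0,0,0.03],[0,0,0],0],[[0,0,0.06],[0,0,0],0],[[0,0,0.075],[0,0,0],0],[[0,0,0.082],[0,0,0],0],[[0,0,0.082],[0,0,0],0]]'
```

```text
time: 16.47
position: [0.564, 0.1372, 0.1577]
tool_rot: [[0.902, -0.431, 0.0], [-0.431, -0.902, 0.0], [0.0, -0.0, -1.0]]
force: [0.2, -0.2, -0.6]
opening: 0.0002
grip_force: 0.0
time: 16.88
position: [0.5633, 0.1367, 0.0744]
tool_rot: [[0.905, -0.425, -0.002], [-0.425, -0.905, -0.0], [-0.002, 0.001, -1.0]]
force: [-0.1, -0.7, -0.2]
opening: 0.0001
grip_force: 0.0
```

```bash
cat >> h.py <<'E'
th=np.radians(9.4);Rm=np.array([[np.cos(th),-np.sin(th)],[np.sin(th),np.cos(th)]]);c=np.array([.5215,.0708])
def arc(qs,off=.0195):
    o=monitor.get_obs();R=np.array(o['tool_rot'])[:2,:2];p=np.array(o['position'])[:2]
    for q in qs:
        a=.524+q;K=c+Rm@(np.array([-.0322,.0312])+.08*np.array([np.cos(a),np.sin(a)]))
        print(round(q,2),((R.T@(K+off*R[:,0]-p))*1000).round(1))
E
python3 -c "
from h import *
arc(np.arange(0,.9,.1))"
```

```text
0.0 [-0.2 -2.3]
0.1 [-7.6 -5.3]
0.2 [-15.3  -7.7]
0.3 [-23.1  -9.2]
0.4 [-31.1  -9.9]
0.5 [-39.1  -9.9]
0.6 [-47.   -9.1]
0.7 [-54.8  -7.4]
0.8 [-62.5  -5. ]
```

```bash
python3 -m inch '[[[-0.004,-0.004,0],[0,0,0],0],[[-0.008,-0.0055,0],[0,0,0],0],[[-0.0115,-0.0065,0],[0,0,0],0],[[-0.015,-0.0077,0],[0,0,0],0],[[-0.019,-0.0085,0],[0,0,0],0],[[-0.023,-0.0092,0],[0,0,0],0]]'; python3 -m inch '[[[-0.004,-0.0005,0],[0,0,0],0],[[-0.008,-0.0007,0],[0,0,0],0],[[-0.012,-0.0007,0],[0,0,0],0],[[-0.016,-0.0007,0],[0,0,0],0],[[-0.02,-0.0003,0],[0,0,0],0],[[-0.024,0.0001,0],[0,0,0],0]]';python3 -c "
from h import *
arc(np.arange(.3,1,.1))"
```

```text
time: 17.38
position: [0.5474, 0.1557, 0.0762]
tool_rot: [[0.904, -0.427, 0.001], [-0.427, -0.904, 0.001], [0.001, -0.001, -1.0]]
force: [4.7, 0.2, 1.1]
opening: -0.0
grip_force: 1.6
time: 17.88
position: [0.525, 0.1653, 0.0754]
tool_rot: [[0.904, -0.427, -0.0], [-0.427, -0.904, -0.0], [-0.0, 0.0, -1.0]]
force: [2.8, 0.7, -0.6]
opening: -0.0
grip_force: 1.3
0.3 [23.8  0.4]
0.4 [15.8 -0.3]
0.5 [ 7.8 -0.2]
0.6 [-0.2  0.6]
0.7 [-8.   2.3]
0.8 [-15.6   4.7]
0.9 [-22.9   7.9]
```

```bash
python3 -m inch '[[[0.008,0,0],[0,0,0],0],[[0.009,-0.004,0],[0,0,-0.12],0],[[0.008,-0.008,0],[0,0,-0.24],0],[[0.006,-0.012,0],[0,0,-0.36],0],[[0.0045,-0.0145,0],[0,0,-0.48],0],[[0.003,-0.0155,0],[0,0,-0.6],0],[[0.003,-0.0155,0],[0,0,-0.6],0]]';python3 -c "
from h import *
arc(np.arange(.5,1.5,.1))"
```

```text
time: 18.47
position: [0.5348, 0.1778, 0.0752]
tool_rot: [[0.986, 0.164, -0.001], [0.164, -0.986, -0.0], [-0.001, -0.0, -1.0]]
force: [0.1, -0.1, -0.3]
opening: -0.0003
grip_force: 0.0
0.5 [-1.7  3.8]
0.6 [-8.7 -0. ]
0.7 [-16.1  -3.1]
0.8 [-23.7  -5.4]
0.9 [-31.6  -7. ]
1.0 [-39.5  -7.8]
1.1 [-47.5  -7.8]
1.2 [-55.5  -7. ]
1.3 [-63.3  -5.3]
1.4 [-70.9  -3. ]
```

```bash
python3 -m inch '[[[-0.004,0,0],[0,0,0],0],[[-0.008,0,0],[0,0,0],0],[[-0.012,-0.0015,0],[0,0,0],0],[[-0.016,-0.003,0],[0,0,0],0],[[-0.016,-0.003,0],[0,0,0],0]]'|grep -E "pos|ce:";python3 -m inch '[[[-0.002,-0.0006,0],[0,0,0],0],[[-0.004,-0.0012,0],[0,0,0],0],[[-0.004,-0.0012,0],[0,0,0],0]]'|grep -E "pos|ce:";python3 -m inch '[[[-0.002,-0.0006,0],[0,0,0],0],[[-0.004,-0.0011,0],[0,0,0],0],[[-0.004,-0.0011,0],[0,0,0],0]]'|grep -E "pos|ce:"
```

```text
position: [0.5178, 0.1787, 0.0757]
force: [2.0, 0.4, -1.3]
grip_force: 0.9
position: [0.5143, 0.1794, 0.0757]
force: [2.5, 3.1, 0.5]
grip_force: 1.4
position: [0.5099, 0.1796, 0.0755]
force: [2.9, 2.5, -0.0]
grip_force: 1.4
```

```bash
for i in 1 2; do python3 -m inch '[[[-0.002,-0.0004,0],[0,0,0],0],[[-0.004,-0.0008,0],[0,0,0],0],[[-0.004,-0.0008,0],[0,0,0],0]]'|grep -E "pos|ce:";done; python3 -c "
from h import *
arc([.8,.9,1.,1.1])"
```

```text
position: [0.5057, 0.1795, 0.0754]
force: [2.4, 2.2, -0.4]
grip_force: 1.3
position: [0.5017, 0.1797, 0.0755]
force: [2.4, 1.0, -1.1]
grip_force: 1.2
0.8 [8.6 2. ]
0.9 [0.8 0.4]
1.0 [-7.2 -0.3]
1.1 [-15.2  -0.2]
```

q≈0.91, free at about 2.5 N. Continue.

```bash
for i in 1 2; do python3 -m inch '[[[-0.002,-0.0002,0],[0,0,0],0],[[-0.004,-0.0004,0],[0,0,0],0],[[-0.004,-0.0004,0],[0,0,0],0]]'|grep -E "pos|ce:";done
```

```text
position: [0.4977, 0.1794, 0.0755]
force: [2.3, 1.3, -1.6]
grip_force: 1.1
position: [0.4937, 0.1792, 0.0755]
force: [1.3, 1.2, -1.3]
grip_force: 1.1
```

```bash
for i in 1 2; do python3 -m inch '[[[-0.002,0,0],[0,0,0],0],[[-0.004,0,0],[0,0,0],0],[[-0.004,0,0],[0,0,0],0]]'|grep -E "pos|ce:";done
```

```text
position: [0.4897, 0.1785, 0.0755]
force: [2.2, 1.3, -0.4]
grip_force: 1.0
position: [0.4858, 0.1779, 0.0755]
force: [2.0, 1.4, -0.6]
grip_force: 1.0
```

```bash
for i in 1 2; do python3 -m inch '[[[-0.002,0.0002,0],[0,0,0],0],[[-0.004,0.0004,0],[0,0,0],0],[[-0.004,0.0004,0],[0,0,0],0]]'|grep -E "pos|ce:";done
```

```text
position: [0.4819, 0.1768, 0.0755]
force: [1.4, 2.3, -0.6]
grip_force: 1.0
position: [0.478, 0.1758, 0.0755]
force: [1.9, 1.6, -0.4]
grip_force: 0.9
```

```bash
for i in 1 2; do python3 -m inch '[[[-0.002,0.0004,0],[0,0,0],0],[[-0.004,0.0009,0],[0,0,0],0],[[-0.004,0.0009,0],[0,0,0],0]]'|grep -E "pos|ce:";done; python3 -c "
from h import *
arc([1.2,1.3,1.4,1.5])"
```

```text
position: [0.4742, 0.1742, 0.0755]
force: [2.0, 1.2, -1.1]
grip_force: 0.9
position: [0.4706, 0.1728, 0.0755]
force: [2.3, 2.1, -1.5]
grip_force: 1.2
1.2 [ 8.7 -1.3]
1.3 [0.9 0.4]
1.4 [-6.8  2.8]
1.5 [-14.1   6. ]
```

```bash
for i in 1 2; do python3 -m inch '[[[-0.0015,0.0004,0],[0,0,0],0],[[-0.003,0.0009,0],[0,0,0],0],[[-0.003,0.0009,0],[0,0,0],0]]'|grep -E "pos|ce:";done
```

```text
position: [0.4678, 0.1715, 0.0755]
force: [2.8, 1.3, 0.0]
grip_force: 1.5
position: [0.465, 0.1701, 0.0755]
force: [3.3, 2.3, 0.6]
grip_force: 1.7
```

```bash
for i in 1 ; do python3 -m inch '[[[-0.0015,0.0005,0],[0,0,0],0],[[-0.003,0.001,0],[0,0,0],0],[[-0.003,0.001,0],[0,0,0],0]]'|grep -E "pos|ce:";done;python3 -c "
from h import *
arc([1.3,1.4,1.5,1.6])"
```

```text
position: [0.4622, 0.1686, 0.0755]
force: [3.1, 2.4, 0.2]
grip_force: 1.8
1.3 [ 9.8 -2.4]
1.4 [2.2 0. ]
1.5 [-5.2  3.2]
1.6 [-12.2   7.1]
```

```bash
for i in 1 2 ; do python3 -m inch '[[[-0.0015,0.0006,0],[0,0,0],0],[[-0.003,0.0012,0],[0,0,0],0],[[-0.003,0.0012,0],[0,0,0],0]]'|grep -E "pos|ce:";done
```

```text
position: [0.4596, 0.167, 0.0756]
force: [3.7, 2.7, 0.5]
grip_force: 2.0
position: [0.4568, 0.1654, 0.0756]
force: [4.1, 2.6, -0.6]
grip_force: 1.9
```

```bash
python3 -m inch '[[[-0.0012,0.0006,0],[0,0,0],0],[[-0.0025,0.0012,0],[0,0,0],0],[[-0.0025,0.0012,0],[0,0,0],0],[[-0.0025,0.0012,0],[0,0,0],0]]'|grep -E "pos|ce:"; python3 -m inch '[[[0.005,0,0],[0,0,0],0],[[0.015,0,0],[0,0,0],0],[[0.02,0,-0.02],[0,0,0],0],[[0.02,0,-0.06],[0,0,0],0],[[0.02,0,-0.1],[0,0,0],0],[[0.02,0,-0.12],[0,0,0],0],[[0.02,0.03,-0.12],[0,0,0],0],[[0.02,0.03,-0.12],[0,0,0],0]]'; python3 - <<'E'
from h import *
o=snap('wrist','w7.png');snap('top','t7.png');snap('side','s7.png')
w=cv2.imread('pics/w7.png')[:400];w=cv2.resize(w,(480,300));s=cv2.imread('pics/s7.png')[200:360,200:460];s=cv2.resize(s,(488,300))
t=cv2.imread('pics/t7.png')[190:300,240:350];t=cv2.resize(t,(300,300),interpolation=2)
im=np.zeros((600,790,3),np.uint8);im[:300,:480]=w;im[300:,:488]=s;im[:300,485:785]=t;cv2.imwrite('pics/c7.png',im)
E
```

```text
position: [0.4547, 0.1639, 0.0756]
force: [4.2, 2.8, -0.2]
grip_force: 2.1
time: 24.13
position: [0.4807, 0.1334, 0.1968]
tool_rot: [[0.988, 0.155, 0.002], [0.155, -0.988, -0.001], [0.001, 0.002, -1.0]]
force: [0.5, -1.9, -1.1]
opening: -0.0002
grip_force: 0.0
```

View pics/c7.png

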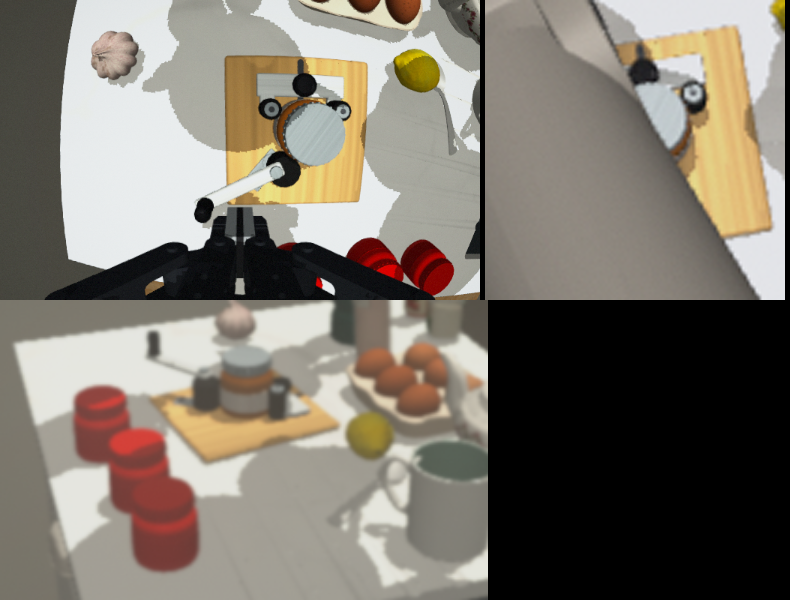

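The jar stands upright between both posts, the cam is against it, and the arm is clear. The last push at the knob was about 5 N, which is snug.

```bash
python3 -c "
from rig import workorder
print(workorder.finish_job())"
```

```text
the job is handed in; nothing more can be done
None
```

I handed the job in with the honey jar upright against both posts and the cam lever closed snugly (about 5 N at the knob); the arm was clear and the other things were left alone, but no verdict came back.

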